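# Lay the second strip in the inspection tray and hold the mirror at its set angle

### The job

One birch strip already lies in the tray of the inspection stand; lay the other one from the bench flat and lengthwise in the empty compartment beside it, and let go of it. Then lift the stand's hinged mirror by its bar until its red pointer stands at the orange clip on the protractor, so that the overhead camera sees the strips' edges, and finish while still holding it there with the gripper: the hinge is slack and the mirror drops if released. Do not shift the clip, and leave the other things on the bench where they are.

Things in the scene. Friction and masses are not known exactly. Their poses are not given: they have to be found in the camera images.
- inspection_stand: Fixed plywood stand, 150 x 235 mm. Origin on the bench below the middle of the hinge line, which runs along its x (about to the robot's left). Its +y side, nearer the robot, carries a tray with two compartments side by side; the -y side, farther off, the mirror. At its right end (x = -76 mm) stands a white protractor arc, outer radius 104 mm about the hinge line, top 150 mm above the bench.
- compartment_a (a point): Middle of the floor of the empty compartment, next to the hinge, 18 mm above the bench. The axes are the stand's. Each compartment is 104 mm long (stand's x) and 52 mm wide (stand's y) inside; its 6 mm walls rise 10 mm above this floor.
- compartment_b (a point): The same for the outer, occupied compartment, nearer the robot, 58 mm farther along the stand's +y.
- hinge (a point): Middle of the mirror's hinge line, 45 mm above the bench; the line runs along the stand's x. Two hinge posts stand on it at x = -50 and +50 mm, 44 mm high.
- mirror (a joint): Angle of the mirror: 0 flat on its rests towards the stand's -y (away from the robot), growing as its free edge rises (1.57 upright, stop 1.9). Slack hinge; the mirror weighs 0.25 to 0.5 kg and falls back to 0 when let go below upright. Steel panel in a black frame, 110 mm along the hinge, from 15 to 85 mm from the hinge line, 6 mm thick.
- bar (a point): Middle of the mirror's round aluminium pull bar, 12 mm thick, parallel to the hinge line and 135 mm from it, in the plane of the mirror. 72 mm of it are free between the two arms that join it to the panel, with 44 mm of open space between bar and panel. At rest it is 45 mm above the bench, beyond the edge of the base board. It can turn in a grip.
- pointer (a point): Tip of the mirror's red pointer, 124 mm from the hinge line, in the plane of the mirror at its right end, passing close beside the arc and out beyond it.
- set_mark (a point): Where the pointer's tip must come: at the orange clip, a 10 mm wide block that sits astride the protractor arc's rim; this point is beside the middle of its outer end, 124 mm from the hinge line, between about 37 and 65 degrees above flat. The clip sits stiffly on the arc.
- strip_1: Birch strip, 13 x 90 x 11 mm, lying on the bench to the right of the stand. Origin in the middle of its underside, length along its own y. It goes in compartment_a.
- strip_2: A strip like strip_1, already lying lengthwise in compartment_b; it stays there.
- bike_wheel_28: Fixed obstacle: a 690 mm bicycle wheel lying tilted on the bench to the left of the stand, from y = -0.077 leftwards (x 0.27 to 0.92, y up to 0.60); its rim is up to 210 mm high beside the stand, 260 mm at most. The robot's hand starts to the left of it or above it and must cross over it. Origin at the hub.
- plywood_yoke: Fixed obstacle: upright plywood fork, 700 mm tall, standing at the right behind the strip (x 0.55 to 0.67, y -0.43 to -0.36, feet to y = -0.33); a larger plywood frame leans beyond and above it. Origin under its middle.
- caliper: Caliper, 67 x 200 x 10 mm, lying loose on the bench behind the stand, partly under the wheel's rim; to be left alone. Origin in the middle of its underside.
- lockring: White threaded ring, 36 mm across, 10 mm high, lying loose to the right; to be left alone. Origin in the middle of its underside.
- hex_key: Black hex key, 38 x 114 x 7 mm, lying loose at the front of the bench; to be left alone. Origin in the middle of its underside.

How it is judged:
By the outcome, as a careful person would: the job done as asked, in the order asked, and still so for the second after the job is handed in, while the arm keeps its last pose, push and grip.
It also fails if it takes over 51 s, if anything falls off the work surface, if the arm or the gripper's body presses on something with over 40 N, if the wrist force passes 120 N, or if a joint passes its speed limit or range.

### The arm

A 7-joint arm with a two-finger parallel gripper is mounted at the origin on a cart in front of the work surface, level with it; the furniture and walls round the work are solid. World frame = base frame: x ahead of the robot, y to its left, z up, the work surface at z = 0. Lengths are in m, angles in rad, forces in N, time in s.
With the tool pointing down it reaches from about 0.425 to 0.925 m from the base axis. Payload 6.8 kg.
Tool frame: the origin (TCP) lies on the centre line of the jaws, within the pads' length; the fingertips stand ahead of it and the grasp point (between the pads) lies 11 mm behind it (r.tcp_to_tips is the z of the fingertips in the tool frame, in m); z points along the fingers, y is the line along which they close (so a half turn about z gives the same grasp; the last joint's range is limited). The gripper opens to 85 mm and grips with 20 to 120 N. Pads are 22 mm wide; open, the fingers measure 114 mm over their backs; the gripper's body (76 mm by 85 mm) begins 54 mm behind the grasp point. The pads swing forward as they close: fully open they stand 13 mm farther back than shut.
Start: joints at [-1.38, 0.477, 0.022, 1.555, -0.011, 1.109, -0.083], TCP at [0.199, 0.645, 0.239] pointing down, gripper open.
Joint ranges: [-2.96, 2.96], [-0.34, 2.1], [-1.41, 1.46], [0.24, 2.44], [-1.37, 4.51], [0.17, 1.92], [-2.96, 2.96]. Speed limits (rad/s): [2.39, 2.39, 3.14, 3.14, 3.14, 3.14, 3.14].

### API

Orientations are given as a rotation vector (axis times angle).
In Python, from bench import r, optics gives the robot as it stands.
- The arm moves only by the shell command python3 -m creep 'ROWS' [FORCE]. ROWS is a JSON object whose one key "rows" holds a list of rows, each a list of 7 numbers: the shift along the tool's x, y, z in units of 25 mm (1.0 is 25 mm), then the turn, a rotation vector about the tool's x, y, z in units of 8 degrees (1.0 is 8 degrees), then the finger opening in mm, from 0 to 85.4. A call has 1 to 10 rows; each row is the pose to reach, as a shift and turn from the pose commanded when the call began, along the tool's axes at that moment; what a row does not reach only later rows make up. A row lasts 1/8 s, in which the tool goes at most 62.5 mm and 10.7 degrees, less where a joint would pass 70% of its speed; a pose out of reach is approached as far as the arm can. A call with a gripper value outside its range is refused whole. The fingers move at their own pace and stop on an object; FORCE is the grip in N (left out, the last holds). Time passes only in rows, so rows that repeat a pose let the fingers close. It gives the time, the measured TCP pose, the force, the opening and the grip force at its end, in the units of the state.
- r.get_obs(): the state, without advancing time (a new reading comes with each control period).
- optics.grab_frame(name): name is "side" or "top" or "wrist"; returns a dict with "color" (420x560x3 uint8, blue, green, red), "K" (3x3 intrinsics, pixels), "dist_coeffs" ([k1, k2, p1, p2, k3] as OpenCV has them; the pictures are not rectified), "R" (3x3) and "t" (3): a world point X has camera coordinates R X + t. Camera axes: x right, y down, z forward; pixel columns grow to the right and rows downward; lengths in m; the calibration is good to about 2 mm. A picture is of the moment at which its call begins. There is no depth.
- r.hand_in(): hands the job in; it is judged then, once.
The state is a dict: "clock": time; "joints": joint angles; "qvel": joint speeds; "tau": joint torques, N m; "tcp_pos": TCP position; "orientation": TCP orientation; "contact_force": force on the tool from outside, world axes, zero at the start; "moment": the same for the moment, N m; "grip_width": finger opening in m; "gripper_force": force on a finger pad.
Only numpy, scipy, OpenCV 4.12 (cv2) and the standard library are available. Lean on these libraries where they do the work, as an engineer would, in place of code of your own. Each camera call takes 0.05 s, during which the arm holds its last target. There are 200 camera calls.

## Working session

There is one attempt and no reset: what is moved stays moved. The work goes in short steps, Python scripts to look and compute and a shell command to move; the robot and the scene stay as the last step left them, time stands still between calls to the robot, and variables do not carry over. Pictures are saved under pics/ and viewed, at most 10 in all, crops included, and the job is handed in when it is done.

```bash
ls; mkdir -p pics; python3 - <<'E'
from bench import r, optics
import cv2
print(r.get_obs(), r.tcp_to_tips)
for n in("side","top"):
    f=optics.grab_frame(n); cv2.imwrite(f"pics/{n}0.png",f["color"]); print(n,f["K"],f["dist_coeffs"],f["R"],f["t"])
E
```

```text
pics
{'clock': 0.0, 'joints': array([-1.38009173,  0.4778122 ,  0.02235707,  1.55645962, -0.01151301,
        1.10932665, -0.0830491 ]), 'qvel': array([-0.00071368,  0.00039886,  0.00134304, -0.00052433, -0.0021147 ,
        0.00176895,  0.00013154]), 'tau': array([-8.21931990e-04, -5.96452582e+01,  1.60698362e+00, -2.81206530e+01,
        1.22669328e-02,  9.42428451e-03,  4.11067191e-06]), 'tcp_pos': array([0.19855216, 0.64451831, 0.23831449]), 'orientation': array([-4.67515896e-01, -3.10646472e+00,  2.94035632e-03]), 'contact_force': array([0.30853183, 0.51324125, 0.91592387]), 'moment': array([-0.04745458,  0.03195901,  0.06254176]), 'gripper_force': 0.0, 'grip_width': 0.08551758159097107} 0.008
side [[513.6808365    0.         281.57972279]
 [  0.         513.6808365  216.11543241]
 [  0.           0.           1.        ]] [0.02032237 0.         0.         0.         0.        ] [[ 0.83150653 -0.55523563 -0.01761465]
 [-0.38433537 -0.55209717 -0.73991556]
 [ 0.40110249  0.62201456 -0.6724691 ]] [-0.4846963   0.16928795  1.25321683]
top [[470.65624104   0.         283.33389467]
 [  0.         470.65624104 204.37457617]
 [  0.           0.           1.        ]] [-0.02841935  0.          0.          0.          0.        ] [[ 0.01218795 -0.99990825 -0.00591113]
 [-0.99317389 -0.01141962 -0.11608278]
 [ 0.11600462  0.00728559 -0.99322195]] [-0.147091    0.50902684  1.4857218 ]
```

View pics/side0.png

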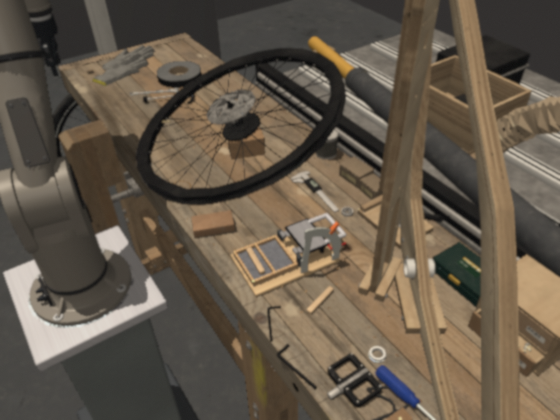

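View pics/top0.png

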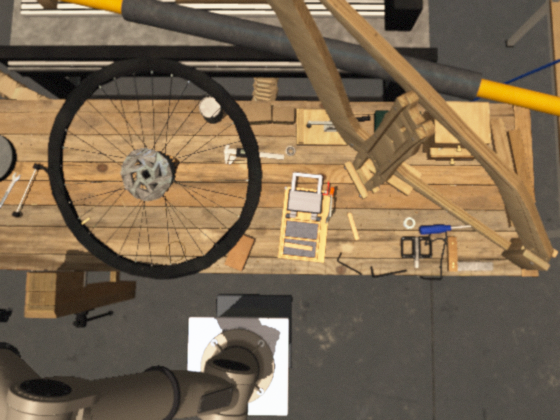

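Top: stand about (305,222), strip at (353,226), clip at (331,188), bar at (308,177). Side: strip at (320,299), bar near (330,225). I'll zoom in on both views.

```bash
cat > h.py <<'E'
import numpy as np, cv2
from scipy.spatial.transform import Rotation as Ro
from scipy.optimize import least_squares
from bench import r, optics
def proj(f,X):
    p,_=cv2.projectPoints(np.atleast_2d(np.float64(X)),cv2.Rodrigues(f["R"])[0],np.float64(f["t"]),f["K"],np.float64(f["dist_coeffs"])); return p[:,0]
def ray(f,uv):
    n=cv2.undistortPoints(np.float64([[uv]]),f["K"],np.float64(f["dist_coeffs"]))[0,0]
    d=f["R"].T@np.r_[n,1]; return -f["R"].T@f["t"], d/np.linalg.norm(d)
def atz(f,uv,z):
    c,d=ray(f,uv); return c+d*(z-c[2])/d[2]
def tri(obs):
    A=0;b=0
    for f,uv in obs:
        c,d=ray(f,uv);P=np.eye(3)-np.outer(d,d);A=A+P;b=b+P@c
    return np.linalg.solve(A,b)
def crop(f,x0,x1,y0,y1,s): return cv2.resize(f["color"][y0:y1,x0:x1],None,fx=s,fy=s,interpolation=cv2.INTER_CUBIC)
E
python3 - <<'E'
from h import *
import pickle
f={n:optics.grab_frame(n) for n in("side","top")}
pickle.dump(f,open("f0.pkl","wb"))
cv2.imwrite("pics/t1.png",crop(f["top"],270,370,165,265,6))
cv2.imwrite("pics/s1.png",crop(f["side"],225,355,210,310,6))
E
```

```text
(no output)
```

View pics/t1.png

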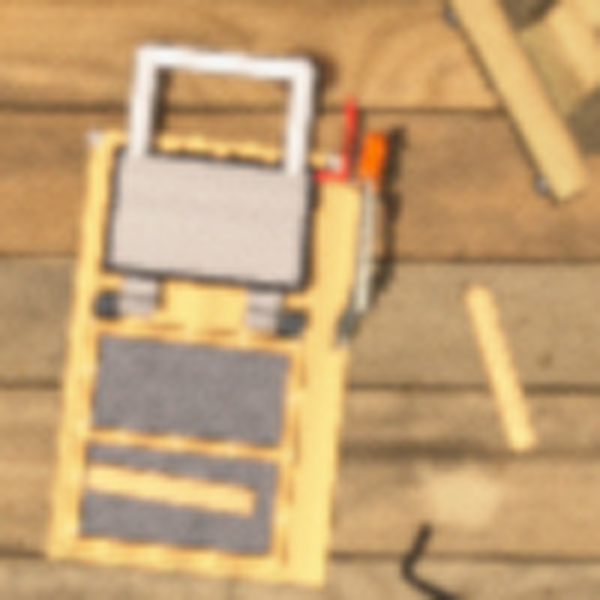

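View pics/s1.png

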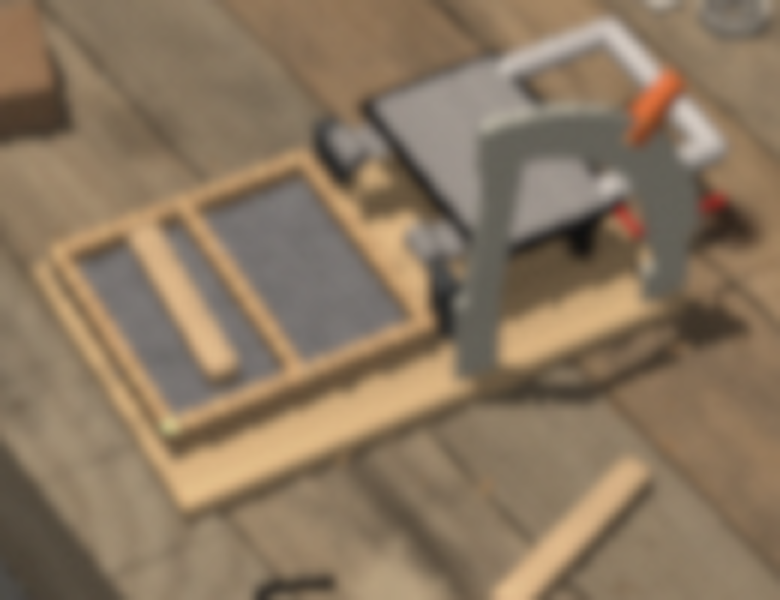

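```bash
python3 - <<'E'
from h import *
import pickle
f=pickle.load(open("f0.pkl","rb"));T,S=f["top"],f["side"]
t=lambda u,v:(T,(270+(u+.5)/6-.5,165+(v+.5)/6-.5)); s=lambda u,v:(S,(225+(u+.5)/6-.5,210+(v+.5)/6-.5))
P={"barL":(t(147,57),s(608,28)),"barR":(t(305,68),s(712,147)),
"aHL":(t(100,336),s(304,172)),"aHR":(t(290,352),s(412,318)),"aDR":(t(276,447),s(300,362)),"aDL":(t(92,430),s(200,208)),
"clip":(t(375,150),s(657,103)),"pt":(t(351,101),s(716,203)),"stripfar":(t(478,290),s(635,466))}
W={k:tri(v) for k,v in P.items()}
for k,v in W.items(): print(k,v.round(4))
bm=(W["barL"]+W["barR"])/2; ca=sum(W[k] for k in("aHL","aHR","aDR","aDL"))/4
print("bar",bm,"ca",ca, "dist",np.linalg.norm((bm-ca)[:2]))
d=bm-ca; print("yaw from long",np.degrees(np.arctan2(d[0],-d[1])),"len",[np.linalg.norm(W[a]-W[b]).round(4) for a,b in(("barL","barR"),("aHL","aHR"),("aDL","aDR"),("aHL","aDL"),("aHR","aDR"))])
for n,uv in(("s far",t(478,288)),("s near",t(523,448)),("s2L",t(88,477)),("s2R",t(253,503))): print(n,atz(*uv,0.011 if n[1]==" " else .029).round(4))
# colour-segment strip in top crop
h=cv2.cvtColor(T["color"],cv2.COLOR_BGR2HSV)[208:245,343:364]
print(r.get_obs()["joints"])
w=optics.grab_frame("wrist");o=r.get_obs();Rt=Ro.from_rotvec(o["orientation"]).as_matrix()
print("tool",Rt.round(3)); print("cam in tool",(Rt.T@(-w["R"].T@w["t"]-o["tcp_pos"])).round(4),(Rt.T@w["R"].T).round(3),w["K"][0,0])
E
```

```text
barL [ 0.6068 -0.1748  0.0505]
barR [ 0.6006 -0.2582  0.0482]
aHL [ 0.4604 -0.1518  0.0254]
aHR [ 0.4504 -0.2522  0.0295]
aDR [ 0.4    -0.2452  0.0282]
aDL [ 0.41   -0.1482  0.0294]
clip [ 0.5443 -0.2874  0.1272]
pt [ 0.5834 -0.2829  0.0451]
stripfar [ 0.4865 -0.3548  0.013 ]
bar [ 0.6037351  -0.21648046  0.04933681] ca [ 0.4302059  -0.19933687  0.02812791] dist 0.1743739856984528
yaw from long 84.35784643274962 len [np.float64(0.0836), np.float64(0.1009), np.float64(0.0975), np.float64(0.0507), np.float64(0.0509)]
s far [ 0.4885 -0.3555  0.011 ]
s near [ 0.4022 -0.3794  0.011 ]
s2L [ 0.3833 -0.1455  0.029 ]
s2R [ 0.3706 -0.2333  0.029 ]
[-1.38008542  0.47747675  0.02233805  1.55600967 -0.01151326  1.10931726
 -0.08310194]
tool [[-0.956  0.294 -0.   ]
 [ 0.294  0.956 -0.001]
 [-0.    -0.001 -1.   ]]
cam in tool [ 0.0718  0.0004 -0.1355] [[-0.001 -0.959 -0.282]
 [ 1.    -0.001 -0.001]
 [ 0.    -0.282  0.959]] 314.8462043230694
```

```bash
cat >> h.py <<'E'
def units(wps):
    """wps: list of (x,y,z,angle of tool y in world deg), tool down"""
    o=r.get_obs();R0=Ro.from_rotvec(o["orientation"]);p=o["tcp_pos"]
    print("t",o["clock"],"pos",p.round(4),"tooly",np.degrees(np.arctan2(*R0.as_matrix()[[1,0],1])).round(2),"w",round(o["grip_width"]*1e3,1),"F",o["contact_force"].round(1),"gf",round(o["gripper_force"],1),"j",o["joints"].round(2))
    for x,y,z,a in wps:
        a=np.radians(a);Y=np.array([np.cos(a),np.sin(a),0]);Z=np.array([0,0,-1.]);R=np.c_[np.cross(Y,Z),Y,Z]
        d=R0.inv().apply(np.array([x,y,z])-p)/.025; w=(R0.inv()*Ro.from_matrix(R)).as_rotvec(degrees=True)/8
        print(np.r_[d,w].round(2).tolist())
E
python3 -c "
from h import *
units([(.2,.645,.42,72),(.40,.50,.42,50),(.53,.27,.42,20),(.57,.05,.42,-10),(.55,-.15,.42,-40)])"
```

```text
t 0.25 pos [0.1987 0.6448 0.2388] tooly 72.88 w 85.3 F [-0.   0.6 -0.6] gf 0.0 j [-1.38  0.48  0.02  1.56 -0.01  1.11 -0.08]
[-0.05, 0.02, -7.25, -0.01, 0.0, 0.11]
[-9.4, -3.17, -7.24, -0.01, 0.0, 2.86]
[-17.08, -10.43, -7.24, -0.01, 0.0, 6.61]
[-21.2, -18.37, -7.23, -0.0, 0.0, 10.36]
[-22.79, -26.25, -7.22, -0.0, 0.01, 14.11]
```

```bash
python3 -m creep '{"rows":[[0,0,-2.5,0,0,0,85],[0,0,-5,0,0,0,85],[0,0,-7.2,0,0,0,85],[-1,0,-7.2,0,0,0,85],[-1,0,-7.2,0,0,0,85]]}'; python3 -c "
from h import *
units([(.40,.50,.42,50),(.53,.27,.42,20),(.57,.05,.42,-10),(.55,-.15,.42,-40)])"
```

```text
clock: 0.88
tcp_pos: [0.225, 0.6369, 0.4197]
orientation: [0.473, 3.104, 0.001]
contact_force: [-0.2, 0.2, 0.6]
grip_width: 0.0849
gripper_force: 0.0
t 0.875 pos [0.225  0.6369 0.4197] tooly 72.66 w 84.9 F [-0.2  0.2  0.6] gf 0.0 j [-1.36  0.38  0.05  1.3  -0.02  1.46 -0.04]
[-8.31, -3.14, -0.0, 0.01, 0.01, 2.83]
[-16.02, -10.37, 0.0, 0.01, 0.01, 6.58]
[-20.17, -18.3, 0.0, 0.01, 0.01, 10.33]
[-21.79, -26.17, 0.0, 0.01, 0.0, 14.08]
```

```bash
python3 -m creep '{"rows":[[-2.1,-0.8,0,0,0,0.7,60],[-4.2,-1.6,0,0,0,1.4,60],[-6.3,-2.4,0,0,0,2.1,50],[-8.3,-3.2,0,0,0,2.8,40],[-10.3,-5,0,0,0,3.8,40],[-12.3,-6.8,0,0,0,4.8,40],[-14.2,-8.6,0,0,0,5.7,40],[-16,-10.4,0,0,0,6.6,40],[-17.1,-12.4,0,0,0,7.5,40],[-18.1,-14.4,0,0,0,8.5,40]]}'; python3 -c "
from h import *
units([(.57,.05,.42,-10),(.55,-.15,.40,-40),(.45,-.33,.30,-74.5)])"
```

```text
clock: 2.12
tcp_pos: [0.5485, 0.1604, 0.418]
orientation: [-2.129, -2.309, 0.003]
contact_force: [1.1, -0.1, 0.5]
grip_width: 0.0403
gripper_force: 0.0
t 2.125 pos [0.5485 0.1604 0.418 ] tooly 4.66 w 40.3 F [ 1.1 -0.1  0.5] gf 0.0 j [-0.79  0.19  0.48  1.58 -0.09  1.39 -0.22]
[-4.47, 0.5, -0.08, -0.01, 0.01, 1.83]
[-12.38, -0.95, 0.73, -0.01, 0.01, 5.58]
[-19.23, -5.51, 4.74, -0.01, 0.01, 9.9]
```

```bash
python3 -m creep '{"rows":[[-2.2,0.3,0,0,0,0.9,40],[-4.5,0.5,0,0,0,1.9,40],[-6.9,0,0,0,0,3,40],[-9.3,-0.4,0.3,0,0,4.1,40],[-11.5,-0.9,0.7,0,0,5.2,40],[-13.4,-2,1.6,0,0,6.3,40],[-15.3,-3.1,2.6,0,0,7.4,40],[-17.2,-4.3,3.6,0,0,8.6,40],[-19.2,-5.5,4.7,0,0,9.8,40],[-19.2,-5.5,4.7,0,0,9.9,40]]}'; python3 - <<'E'
from h import *
import pickle
f=optics.grab_frame("wrist");pickle.dump(f,open("w1.pkl","wb"))
cv2.imwrite("pics/w1.png",f["color"])
units([(.4453,-.3675,.06,-74.5),(.4453,-.3675,.011,-74.5)])
E
```

```text
clock: 3.38
tcp_pos: [0.4484, -0.3309, 0.2993]
orientation: [-3.113, -0.413, 0.008]
contact_force: [0.5, 1.1, 0.1]
grip_width: 0.0399
gripper_force: 0.0
t 3.425 pos [ 0.4506 -0.3291  0.3   ] tooly -74.63 w 39.7 F [0.1 0.8 0.1] gf 0.0 j [-0.21  0.32  0.92  1.81 -0.27  1.16 -0.5 ]
[-0.58, 1.44, 9.6, -0.01, 0.02, -0.02]
[-0.58, 1.45, 11.56, -0.01, 0.02, -0.02]
```

View pics/w1.png

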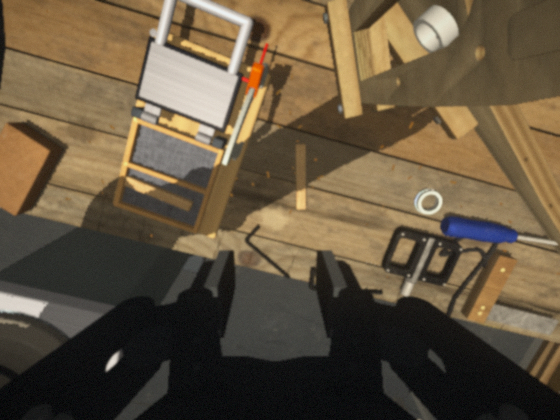

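The wrist view shows the strip at (299,145)–(301,209), upright in the picture. The clip is at (256,75), the pointer tip at (266,45), and compartment A's inside corners are about (140,121), (221,150), (213,184), (132,156).

```bash
python3 - <<'E'
from h import *
import pickle
w=pickle.load(open("w1.pkl","rb"));f=pickle.load(open("f0.pkl","rb"));T=f["top"]
def seg(f,x0,x1,y0,y1):
    g=f["color"][y0:y1,x0:x1].astype(float).sum(2); m=(g>(np.median(g)+.55*(np.percentile(g,99.5)-np.median(g)))).astype(np.uint8)
    n,l,st,c=cv2.connectedComponentsWithStats(m);i=1+st[1:,4].argmax();ys,xs=np.where(l==i)
    R=cv2.minAreaRect(np.float32(np.c_[xs+x0,ys+y0])); return np.array(R[0]),R[1:],cv2.boxPoints(R)
for n,F,b in(("w",w,(280,320,138,218)),("t",T,(342,366,208,245))):
    c,R,box=seg(F,*b);print(n,c,R,atz(F,c,.011).round(4))
    e=sorted([((box[i]+box[(i+1)%4])/2) for i in range(4)],key=lambda q:q[1]); a,b2=atz(F,e[0],.011),atz(F,e[-1],.011)
    print(a.round(4),b2.round(4),np.degrees(np.arctan2(*(a-b2)[[1,0]])))
    globals()[n]=F; globals()["c"+n]=c
print("tri",tri([(w,cw if 0 else seg(w,280,320,138,218)[0]),(T,ct)]))
k={"aHL":(140,121),"aHR":(221,150),"aDR":(213,184),"aDL":(132,156)}
P=[atz(w,v,.028) for v in k.values()];print(np.round(P,4),np.mean(P,0))
E
```

```text
w [300.5 199. ] ((20.0, 9.0), 90.0) [ 0.4177 -0.3747  0.011 ]
[ 0.4314 -0.3707  0.011 ] [ 0.4037 -0.3788  0.011 ] 16.37350544802786
t [352.9541626  226.01376343] ((27.202266693115234, 3.735522747039795), 73.3007583618164) [ 0.4449 -0.3673  0.011 ]
[ 0.4871 -0.3548  0.011 ] [ 0.4029 -0.3798  0.011 ] 16.489507321152086
tri [ 0.43863494 -0.35827392  0.09903309]
[[ 0.4661 -0.1513  0.028 ]
 [ 0.4575 -0.2559  0.028 ]
 [ 0.4114 -0.2551  0.028 ]
 [ 0.4202 -0.1474  0.028 ]] [ 0.43878148 -0.202426    0.028     ]
```

```bash
python3 -m creep '{"rows":[[-0.3,0.7,2,0,0,0,35],[-0.6,1.45,4,0,0,0,35],[-0.6,1.45,6,0,0,0,35],[-0.6,1.45,6.4,0,0,0,35],[-0.6,1.45,6.4,0,0,0,35]]}'; python3 - <<'E'
from h import *
import pickle
f=optics.grab_frame("wrist");pickle.dump(f,open("w2.pkl","wb"))
cv2.imwrite("pics/w2.png",f["color"])
units([(.4453,-.3675,.06,-74.5),(.4453,-.3675,.011,-74.5)])
E
```

```text
clock: 4.05
tcp_pos: [0.4491, -0.3665, 0.1423]
orientation: [-3.111, -0.432, -0.0]
contact_force: [1.0, 0.4, 0.4]
grip_width: 0.0354
gripper_force: 0.0
t 4.1 pos [ 0.4495 -0.3672  0.1432] tooly -74.23 w 35.3 F [-0.1 -0.3  0. ] gf 0.0 j [ 0.01  0.54  0.78  1.91 -0.49  0.88 -0.27]
[-0.17, -0.04, 3.33, 0.01, -0.01, 0.03]
[-0.17, -0.04, 5.29, 0.01, -0.01, 0.03]
```

View pics/w2.png

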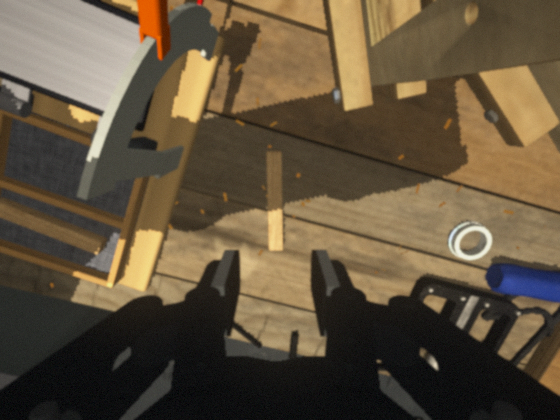

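The strip now runs from (274,152) to (276,249), centred between the fingers (gap centre at about col 276).

```bash
python3 - <<'E'
from h import *
import pickle
w,v,T=pickle.load(open("w1.pkl","rb")),pickle.load(open("w2.pkl","rb")),pickle.load(open("f0.pkl","rb"))["top"]
a,b=atz(v,(274,152),.011),atz(v,(276,249),.011);print(a,b,(a+b)/2,np.degrees(np.arctan2(*(a-b)[[1,0]])),np.linalg.norm(a-b))
print(tri([(w,(299.5,145)),(v,(274,152)),(T,(349.3,212.7))]),tri([(w,(301,209)),(v,(276,249)),(T,(356.7,239.5))]))
units([(*((a+b)/2)[:2],.06,-73.7),(*((a+b)/2)[:2],.011,-73.7)])
E
```

```text
[ 0.4896019 -0.3536223  0.011    ] [ 0.40514618 -0.37922858  0.011     ] [ 0.44737404 -0.36642544  0.011     ] 16.866869029648576 0.0882522023845894
[ 0.48861836 -0.35408496  0.00933856] [ 0.40176132 -0.38045787  0.00307586]
t 4.1 pos [ 0.4495 -0.3672  0.1432] tooly -74.23 w 35.3 F [-0.1 -0.3  0. ] gf 0.0 j [ 0.01  0.54  0.78  1.91 -0.49  0.88 -0.27]
[-0.08, -0.06, 3.33, 0.01, -0.01, -0.07]
[-0.08, -0.06, 5.29, 0.01, -0.01, -0.07]
```

```bash
python3 -m creep '{"rows":[[-0.1,0,2,0,0,-0.1,35],[-0.1,0,3.8,0,0,-0.1,35],[-0.1,0,4.8,0,0,-0.1,35],[-0.1,0,5.2,0,0,-0.1,35],[-0.1,0,5.2,0,0,-0.1,0],[-0.1,0,5.2,0,0,-0.1,0],[-0.1,0,5.2,0,0,-0.1,0],[-0.1,0,5.2,0,0,-0.1,0]]}' 40; python3 -c "
from h import *
units([(.446,-.367,.10,-74)])"
```

```text
clock: 5.1
tcp_pos: [0.4468, -0.3687, 0.0134]
orientation: [3.108, 0.45, 0.004]
contact_force: [-0.1, 1.6, 8.9]
grip_width: 0.0113
gripper_force: 41.8
t 5.1 pos [ 0.4468 -0.3687  0.0134] tooly -73.51 w 11.3 F [-0.1  1.6  8.9] gf 41.8 j [ 0.14  0.72  0.6   1.97 -0.66  0.65 -0.12]
[-0.0, -0.07, -3.46, 0.01, -0.02, 0.06]
```

```bash
python3 -m creep '{"rows":[[0,0,-0.6,0,0,0,0],[0,0,-2,0,0,0,0],[0,0,-4,0,0,0,0],[0,0,-6,0,0,0,0],[0,0,-7.5,0,0,0,0],[0,0,-7.5,0,0,0,0]]}'; python3 -c "
from h import *
units([(.43,-.20,.20,-5.6)])"
```

```text
clock: 5.85
tcp_pos: [0.4467, -0.3695, 0.2031]
orientation: [3.106, 0.449, 0.008]
contact_force: [-0.2, 0.1, 0.1]
grip_width: 0.0113
gripper_force: 40.9
t 5.85 pos [ 0.4467 -0.3695  0.2031] tooly -73.55 w 11.3 F [-0.2  0.1  0.1] gf 40.9 j [-0.05  0.47  0.84  1.87 -0.42  0.98 -0.3 ]
[1.28, -6.69, 0.1, 0.05, -0.01, -8.49]
```

```bash
python3 -m creep '{"rows":[[0.2,-0.8,0,0,0,-1.1,0],[0.4,-1.6,0,0,0,-2.2,0],[0.6,-2.5,0,0,0,-3.3,0],[0.7,-3.4,0,0,0,-4.4,0],[0.9,-4.4,0,0,0,-5.5,0],[1.1,-5.4,0,0,0,-6.6,0],[1.2,-6.2,0,0,0,-7.6,0],[1.3,-6.7,0.1,0,0,-8.5,0],[1.3,-6.7,0.1,0,0,-8.5,0],[1.3,-6.7,0.1,0,0,-8.5,0]]}'; python3 - <<'E'
from h import *
import pickle
f=optics.grab_frame("wrist");pickle.dump(f,open("w3.pkl","wb"))
cv2.imwrite("pics/w3.png",cv2.resize(f["color"],(800,600),interpolation=cv2.INTER_CUBIC))
units([(.43,-.20,.10,-5.6)])
E
```

```text
clock: 7.1
tcp_pos: [0.429, -0.1988, 0.1967]
orientation: [-2.329, -2.108, 0.001]
contact_force: [-1.1, -0.4, 0.9]
grip_width: 0.0111
gripper_force: 40.9
t 7.15 pos [ 0.4291 -0.1989  0.1968] tooly -5.69 w 11.7 F [-0.2  1.1 -0.1] gf 40.9 j [-0.21  0.21  0.58  2.1  -0.15  0.87  0.37]
[-0.04, 0.04, 3.87, -0.0, 0.0, -0.01]
```

View pics/w3.png

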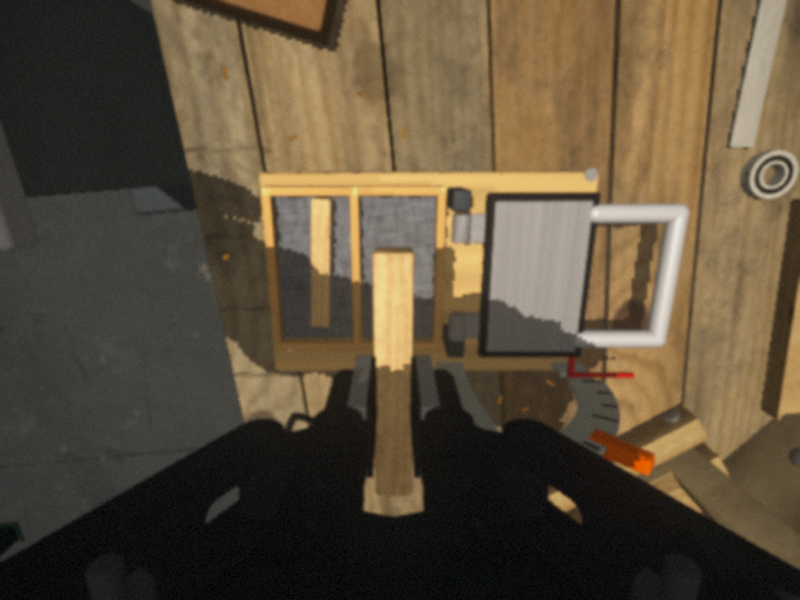

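```bash
python3 - <<'E'
from h import *
import pickle
w=pickle.load(open("w3.pkl","rb"))
q=lambda u,v,z:atz(w,((u+.5)*.7-.5,(v+.5)*.7-.5),z)
A=[q(*c,.028) for c in((360,196),(437,196),(435,342),(359,342))]
B=[q(*c,.028) for c in((273,196),(350,196),(351,342),(284,342))]
print(np.round(A,4),np.mean(A,0).round(4));print(np.round(B,4),np.mean(B,0).round(4))
bl,br=q(677,213,.045),q(657,339,.045);print("bar",bl,br,(bl+br)/2,np.linalg.norm(bl-br),"yaw",np.degrees(np.arctan2(*(bl-br)[[1,0]])))
# bar mid tri with top
f=pickle.load(open("f0.pkl","rb"));T=f["top"];W=lambda u,v:(w,((u+.5)*.7-.5,(v+.5)*.7-.5));t=lambda u,v:(T,(270+(u+.5)/6-.5,165+(v+.5)/6-.5))
print("tri bar",tri([W(677,213),t(147,57)]),tri([W(657,339),t(305,68)]))
print("panel",q(489,195,.047),q(598,195,.047),q(481,355,.047),q(581,355,.047))
print("ptr tri",tri([W(633,375),t(351,101)]),"clip tri",tri([W(620,452),t(375,150)]),"aHL tri",tri([W(437,196),t(100,336)]),tri([W(435,342),t(290,352)]))
# strip2 & held strip
print("s2",q(321,199,.029),q(321,327,.029)); z=r.get_obs()["tcp_pos"][2]+.003
print("held far end top",q(393,249,z-.0),"tcp",r.get_obs()["tcp_pos"])
E
```

```text
[[ 0.4123 -0.1442  0.028 ]
 [ 0.4629 -0.1493  0.028 ]
 [ 0.4539 -0.2525  0.028 ]
 [ 0.399  -0.247   0.028 ]] [ 0.4321 -0.1983  0.028 ]
[[ 0.3551 -0.1385  0.028 ]
 [ 0.4057 -0.1435  0.028 ]
 [ 0.3932 -0.2464  0.028 ]
 [ 0.3449 -0.2415  0.028 ]] [ 0.3747 -0.1925  0.028 ]
bar [ 0.61053002 -0.1738267   0.045     ] [ 0.60357554 -0.25835527  0.045     ] [ 0.60705278 -0.21609098  0.045     ] 0.08481418074773803 yaw 85.29665729955109
tri bar [ 0.60623754 -0.17355998  0.05156998] [ 0.60245673 -0.25838165  0.04602083]
panel [ 0.49333671 -0.15055252  0.047     ] [ 0.56024069 -0.15740987  0.047     ] [ 0.48354417 -0.25739823  0.047     ] [ 0.55165507 -0.26419181  0.047     ]
ptr tri [ 0.58494847 -0.2822335   0.04972965] clip tri [ 0.54624589 -0.28988663  0.11784689] aHL tri [ 0.4624106  -0.15085438  0.00887859] [ 0.45265345 -0.2527777   0.02710574]
s2 [ 0.38654055 -0.14347767  0.029     ] [ 0.37345928 -0.23241349  0.029     ]
held far end top [ 0.43371231 -0.15075758  0.19975892] tcp [ 0.42908186 -0.19891562  0.19675892]
```

```bash
python3 -c "
from h import *
units([(.431,-.2005,.045,-5.6),(.431,-.2005,.033,-5.5)])"; python3 -m creep '{"rows":[[-0.05,0.05,1.8,0,0,0,0],[-0.05,0.05,3.6,0,0,0,0],[-0.05,0.05,5,0,0,0,0],[-0.06,0.06,5.8,0,0,0,0],[-0.06,0.06,6.1,0,0,0,0],[-0.06,0.06,6.1,0,0,0,0]]}'; python3 -c "
from h import *
units([(.431,-.2005,.0315,-5.5)])"
```

```text
t 7.15 pos [ 0.4291 -0.1989  0.1968] tooly -5.69 w 11.7 F [-0.2  1.1 -0.1] gf 40.9 j [-0.21  0.21  0.58  2.1  -0.15  0.87  0.37]
[-0.05, 0.08, 6.07, -0.0, 0.0, -0.01]
[-0.05, 0.08, 6.55, -0.0, 0.0, -0.02]
clock: 7.9
tcp_pos: [0.4306, -0.2003, 0.0443]
orientation: [-2.327, -2.11, 0.001]
contact_force: [0.6, -0.0, -0.6]
grip_width: 0.0112
gripper_force: 40.9
t 7.9 pos [ 0.4306 -0.2003  0.0443] tooly -5.59 w 11.2 F [ 0.6 -0.  -0.6] gf 40.9 j [-0.05  0.49  0.43  2.19 -0.4   0.53  0.59]
[-0.01, 0.02, 0.51, -0.0, 0.0, -0.01]
```

```bash
python3 -m creep '{"rows":[[0,0,0.3,0,0,0,0],[0,0,0.48,0,0,0,0],[0,0,0.48,0,0,0,0]]}'; python3 -m creep '{"rows":[[0,0,0,0,0,0,17],[0,0,0,0,0,0,18],[0,0,0,0,0,0,18],[0,0,0,0,0,0,18],[0,0,-0.5,0,0,0,18],[0,0,-2,0,0,0,18],[0,0,-4,0,0,0,18],[0,0,-5.5,0,0,0,18],[0,0,-5.5,0,0,0,18]]}'; python3 - <<'E'
from h import *
import pickle
f=optics.grab_frame("wrist");pickle.dump(f,open("w4.pkl","wb"))
cv2.imwrite("pics/w4.png",cv2.resize(f["color"],(800,600),interpolation=cv2.INTER_CUBIC))
units([(.603,-.2165,.2,-5.5),(.603,-.2165,.1,-5.5),(.603,-.2165,.056,-5.5)])
E
```

```text
clock: 8.28
tcp_pos: [0.4306, -0.1997, 0.0322]
orientation: [-2.326, -2.112, -0.0]
contact_force: [0.0, -0.3, 0.3]
grip_width: 0.0112
gripper_force: 40.9
clock: 9.4
tcp_pos: [0.4325, -0.2005, 0.173]
orientation: [2.322, 2.109, 0.007]
contact_force: [-0.2, -0.0, -0.8]
grip_width: 0.0179
gripper_force: 0.0
t 9.45 pos [ 0.4315 -0.1999  0.1713] tooly -5.51 w 17.8 F [ 0.3 -0.  -0.3] gf 0.0 j [-0.21  0.26  0.6   2.12 -0.21  0.81  0.42]
[-0.0, 6.9, -1.12, 0.03, -0.0, -0.0]
[-0.0, 6.88, 2.88, 0.03, -0.0, -0.0]
[-0.0, 6.88, 4.64, 0.03, -0.0, -0.0]
```

View pics/w4.png

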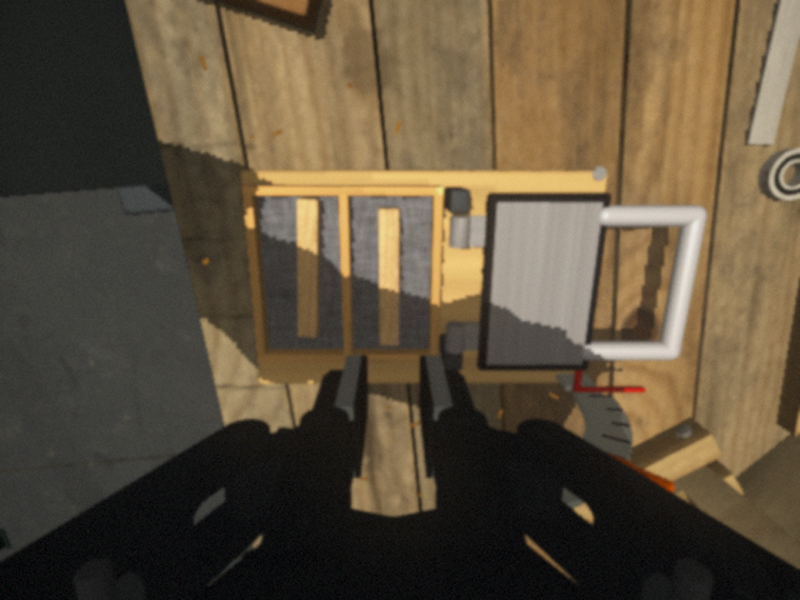

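Strip 1 lies flat in compartment A (cols 378–400, rows 208–346), parallel to strip 2. The bar runs from (694,216) to (668,350).

```bash
python3 - <<'E'
from h import *
import pickle
w=pickle.load(open("w4.pkl","rb"));w3=pickle.load(open("w3.pkl","rb"))
c=lambda u,v:((u+.5)*.7-.5,(v+.5)*.7-.5)
a,b=atz(w,c(694,216),.047),atz(w,c(668,350),.047);print(a,b,(a+b)/2)
print("strip",atz(w,c(389,209),.029),atz(w,c(389,346),.029))
E
python3 -m creep '{"rows":[[0,2,-1.1,0,0,0,34],[0,4.2,-1.1,0,0,0,34],[0,6,-1.1,0,0,0,34],[0,6.9,-1.1,0,0,0,34],[0,6.9,-1.1,0,0,0,34],[0,6.9,-1.1,0,0,0,34]]}'; python3 - <<'E'
from h import *
import pickle
f=optics.grab_frame("wrist");pickle.dump(f,open("w5.pkl","wb"))
cv2.imwrite("pics/w5.png",f["color"])
units([(.605,-.2165,.036,-5.5)])
E
```

```text
[ 0.60964339 -0.17387037  0.047     ] [ 0.60100669 -0.25662212  0.047     ] [ 0.60532504 -0.21524625  0.047     ]
strip [ 0.43526562 -0.15411298  0.029     ] [ 0.42622479 -0.24395342  0.029     ]
clock: 10.2
tcp_pos: [0.6007, -0.2166, 0.1962]
orientation: [-2.325, -2.109, 0.003]
contact_force: [-0.2, 0.2, 0.3]
grip_width: 0.0342
gripper_force: 0.0
t 10.25 pos [ 0.6007 -0.2166  0.1966] tooly -5.58 w 33.8 F [-0.4  1.2  0.4] gf 0.0 j [-0.15  0.51  0.56  1.72 -0.31  1.01  0.42]
[0.02, 0.18, 6.43, -0.01, -0.0, -0.01]
```

View pics/w5.png

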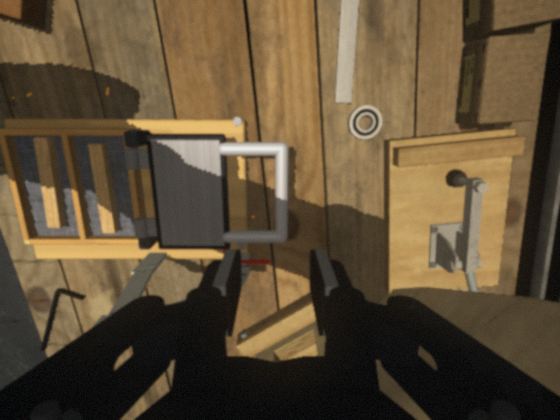

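In this view the bar runs from (282,149) to (281,237). The caliper and bearing lie beyond it, clear of the fingers.

```bash
python3 - <<'E'
from h import *
import pickle
w=pickle.load(open("w5.pkl","rb"));w3=pickle.load(open("w3.pkl","rb"));w4=pickle.load(open("w4.pkl","rb"))
c=lambda u,v:((u+.5)*.7-.5,(v+.5)*.7-.5)
for z in(.045,.047):
  a,b=atz(w,(282,149),z),atz(w,(281,237),z);print(a,b,(a+b)/2)
print(tri([(w,(282,149)),(w4,c(694,216)),(w3,c(677,213))]),tri([(w,(281,237)),(w4,c(668,350)),(w3,c(657,339))]))
print("ring",atz(w,(365,122),.005))
E
python3 -m creep '{"rows":[[0,0.18,2,0,0,0,34],[0,0.18,4,0,0,0,34],[0,0.18,5.6,0,0,0,34],[0,0.18,6.3,0,0,0,34],[0,0.18,6.4,0,0,0,34],[0,0.18,6.4,0,0,0,34]]}'
```

```text
[ 0.6106586  -0.17407376  0.045     ] [ 0.60187752 -0.25842605  0.045     ] [ 0.60626806 -0.2162499   0.045     ]
[ 0.61064063 -0.17387029  0.047     ] [ 0.60192077 -0.25763456  0.047     ] [ 0.6062807  -0.21575242  0.047     ]
[ 0.6106486  -0.17401651  0.0451507 ] [ 0.60199303 -0.25744659  0.04653791]
ring [ 0.69599315 -0.15981061  0.005     ]
clock: 11.0
tcp_pos: [0.6077, -0.2174, 0.0388]
orientation: [2.325, 2.11, 0.002]
contact_force: [0.1, -0.6, 0.2]
grip_width: 0.034
gripper_force: 0.0
```

```bash
python3 -m creep '{"rows":[[0,0,0.1,0,0,0,20],[0,0,0.1,0,0,0,0],[0,0,0.1,0,0,0,0],[0,0,0.1,0,0,0,0],[0,0,0.1,0,0,0,0]]}' 40
python3 - <<'E'
from h import *
# hinge frame
o=r.get_obs();p=o["tcp_pos"]
n=np.array([.996,-.090,0]);B=np.array([p[0],p[1],.045]);H=B-.135*n
gz=p[2]-.045
T=[]
for a in(10,20,30,38,43):
    t=np.radians(a);X=H+.135*(np.cos(t)*n+np.sin(t)*np.array([0,0,1]));T.append((X[0],X[1],X[2]+gz,-5.5))
print(H,gz);units(T)
E
```

```text
clock: 11.62
tcp_pos: [0.6061, -0.217, 0.0359]
orientation: [-2.325, -2.111, 0.0]
contact_force: [-3.7, 1.6, 7.2]
grip_width: 0.0107
gripper_force: 39.0
[ 0.47166005 -0.20480248  0.045     ] -0.009131649000954117
t 11.625 pos [ 0.6061 -0.217   0.0359] tooly -5.54 w 10.7 F [-3.7  1.6  7.2] gf 39.0 j [-0.07  0.71  0.45  1.79 -0.44  0.74  0.52]
[0.0, -0.08, -0.94, -0.01, -0.0, -0.0]
[-0.0, -0.33, -1.85, -0.01, -0.0, -0.0]
[-0.0, -0.73, -2.7, -0.01, -0.0, -0.0]
[-0.01, -1.15, -3.32, -0.01, -0.0, -0.0]
[-0.01, -1.45, -3.68, -0.01, -0.0, -0.0]
```

```bash
python3 -m creep '{"rows":[[0,-0.02,-0.47,0,0,0,0],[0,-0.08,-0.94,0,0,0,0],[0,-0.18,-1.4,0,0,0,0],[0,-0.33,-1.85,0,0,0,0],[0,-0.51,-2.28,0,0,0,0],[0,-0.73,-2.7,0,0,0,0],[0,-0.94,-3.02,0,0,0,0],[0,-1.15,-3.32,0,0,0,0],[0,-1.15,-3.32,0,0,0,0],[0,-1.15,-3.32,0,0,0,0]]}'; python3 - <<'E'
from h import *
import pickle
f={n:optics.grab_frame(n) for n in("side","top","wrist")};pickle.dump(f,open("f6.pkl","wb"))
S=crop(f["side"],290,360,205,275,8); W=f["wrist"]["color"]
im=np.zeros((600,800,3),np.uint8); im[:560,:400]=S[:,80:480]; im[:280,400:]=cv2.resize(W[140:420,0:400],None,fx=1,fy=1); 
t=crop(f["top"],310,350,170,210,8);im[280:600,400:720]=t
cv2.imwrite("pics/m6.png",im)
units([(.5,-.2,.1,-5.5)])
E
```

```text
clock: 12.88
tcp_pos: [0.5802, -0.2143, 0.1189]
orientation: [2.323, 2.11, 0.004]
contact_force: [6.2, -2.1, 1.1]
grip_width: 0.0102
gripper_force: 39.4
t 13.025 pos [ 0.5803 -0.2143  0.1188] tooly -5.49 w 10.6 F [ 7.  -1.6  1.7] gf 39.4 j [-0.12  0.57  0.52  1.83 -0.37  0.84  0.48]
[0.26, -3.25, 0.74, 0.03, 0.01, 0.0]
```

View pics/m6.png

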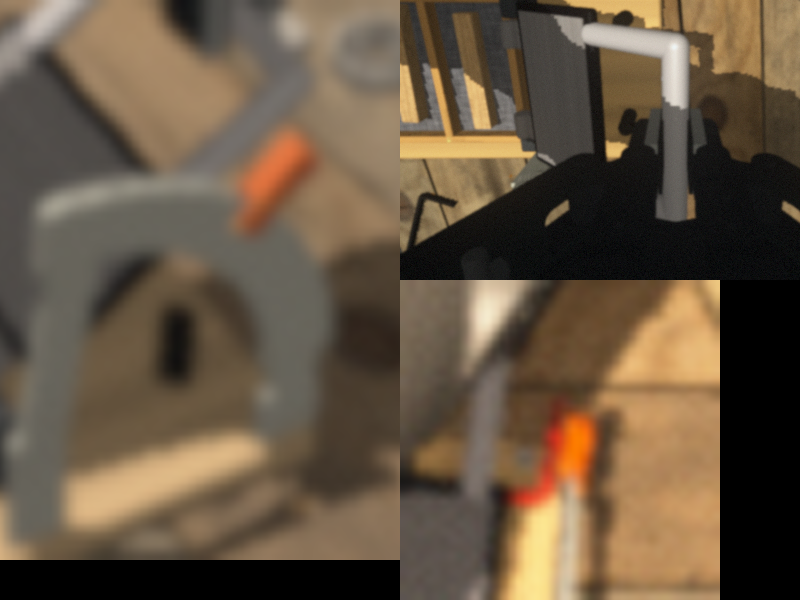

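The top crop shows the red pointer tip beside the clip, slightly short in angle. The side view hides it behind the clip. The grip on the bar is good. I'll measure the clip angle by colour across several views.

```bash
python3 - <<'E'
from h import *
import pickle
L=lambda n:pickle.load(open(n,"rb"))
f0,f6,w1,w3=L("f0.pkl"),L("f6.pkl"),L("w1.pkl"),L("w3.pkl")
def mask(f,roi,kind):
    x0,x1,y0,y1=roi;h=cv2.cvtColor(f["color"],cv2.COLOR_BGR2HSV)[y0:y1,x0:x1].astype(int);H,S,V=h[...,0],h[...,1],h[...,2]
    m=((H>=5)&(H<=13)&(S>190)&(V>90)) if kind=="o" else (((H<4)|(H>172))&(S>140)&(V>60))
    n,l,st,c=cv2.connectedComponentsWithStats(m.astype(np.uint8))
    if n<2:return None
    i=1+st[1:,4].argmax();ys,xs=np.where(l==i);return np.c_[xs+x0,ys+y0]
V={"t0":(f0["top"],(318,345,175,205)),"s0":(f0["side"],(325,345,215,240)),"t6":(f6["top"],(318,345,175,205)),"s6":(f6["side"],(315,345,215,240)),"w1":(w1,(240,280,40,100)),"w3":(w3,(395,480,290,345))}
O=[]
for k,(f,roi) in V.items():
    for kd in "or":
        P=mask(f,roi,kd)
        if P is None: print(k,kd,None);continue
        print(k,kd,len(P),"c",P.mean(0).round(2),"ymin",P[P[:,1].argmin()],"xmax",P[P[:,0].argmax()])
        if kd=="o": O.append((k,f,P.mean(0)))
H=np.array([.4716,-.2048,.045]);n=np.array([.996,-.09,0])
def ang(X): d=X-H;return np.degrees(np.arctan2(d[2],d@n)),np.hypot(d[2],d@n),d@np.array([.09,.996,0])
for sub in(("t0","s0"),("t0","w1"),("s0","w1"),("s0","w3"),("t0","s0","w1","w3")):
    X=tri([(f,c) for k,f,c in O if k in sub]);print(sub,X.round(4),np.round(ang(X),4))
# predicted pointer tip pixels vs angle in top/side, and clip outer mark
X=np.array([.09,.996,0]);
for a in(0,38,40,42,44,46):
    t=np.radians(a);q=H-.068*X+.124*(np.cos(t)*n+np.sin(t)*np.array([0,0,1]));print(a,proj(f0["top"],q).round(1),proj(f0["side"],q).round(1))
E
```

```text
t0 o 25 c [331.96 190.16] ymin [331 187] xmax [334 188]
t0 r 1 c [322. 194.] ymin [322 194] xmax [322 194]
s0 o None
s0 r None
t6 o 45 c [330.   191.42] ymin [331 186] xmax [334 188]
t6 r None
s6 o None
s6 r None
w1 o 289 c [254.66  77.48] ymin [255  62] xmax [263  67]
w1 r 21 c [264.19  51.52] ymin [266  45] xmax [266  45]
w3 o 600 c [437.73 317.06] ymin [416 302] xmax [457 318]
w3 r None
('t0', 's0') [ 0.3317 -0.1499  1.5563] [9.5455e+01 1.5182e+00 4.2100e-02]
('t0', 'w1') [ 0.5423 -0.2866  0.1411] [51.0148  0.1237 -0.0751]
('s0', 'w1') [ 0.5192 -0.311   0.4241] [81.4504  0.3833 -0.1015]Traceback (most recent call last):
  File "<stdin>", line 22, in <module>
  File "h.py", line 16, in tri
    return np.linalg.solve(A,b)
           ~~~~~~~~~~~~~~~^^^^^
    r = gufunc(a, b, signature=signature)
    raise LinAlgError("Singular matrix")
numpy.linalg.LinAlgError: Singular matrix
```

```bash
python3 - <<'E'
from h import *
import pickle
L=lambda n:pickle.load(open(n,"rb"))
f0,f6,w1,w2,w3=L("f0.pkl"),L("f6.pkl"),L("w1.pkl"),L("w2.pkl"),L("w3.pkl")
def mask(f,roi,s):
    x0,x1,y0,y1=roi;h=cv2.cvtColor(f["color"],cv2.COLOR_BGR2HSV)[y0:y1,x0:x1].astype(int);H,S,V=h[...,0],h[...,1],h[...,2]
    m=((H>=3)&(H<=14)&(S>s)&(V>90))
    n,l,st,c=cv2.connectedComponentsWithStats(m.astype(np.uint8))
    i=1+st[1:,4].argmax();ys,xs=np.where(l==i);return np.c_[xs+x0,ys+y0]
V={"t0":(f0["top"],(326,340,180,202),170),"s0":(f0["side"],(327,342,219,236),130),"s6":(f6["side"],(327,342,219,236),130),"w1":(w1,(240,280,40,100),170),"w3":(w3,(395,480,290,345),150)}
O={}
for k,(f,roi,s) in V.items():
    P=mask(f,roi,s);O[k]=(f,P.mean(0));R=cv2.minAreaRect(np.float32(P));print(k,len(P),P.mean(0).round(2),np.round(R[0],1),np.round(R[1],1),round(R[2]), cv2.boxPoints(R).round(1).tolist())
H=np.array([.4716,-.2048,.045]);n=np.array([.996,-.09,0]);X=np.array([.09,.996,0])
def ang(X_): d=X_-H;return np.degrees(np.arctan2(d[2],d@n)),np.hypot(d[2],d@n),d@X
for sub in(("t0","s0"),("t0","w1"),("s0","w1"),("s0","w3"),("t0","w3"),("t0","s0","w1","w3")):
    x=tri([O[k] for k in sub]);print(sub,x.round(4),np.round(ang(x),4))
# fit box model: angle, mid radius, with x=-.076
def res(p): return np.r_[tuple((proj(f,H-.076*X+p[1]*(np.cos(p[0])*n+np.sin(p[0])*np.array([0,0,1])))[0]-c)/(1 if k[0]!="w" else 2) for k,(f,c) in O.items() if k!="s6")]
s=least_squares(res,[.75,.11]);print(np.degrees(s.x[0]),s.x[1],s.fun.round(2))
for a in(0,38,40,42,44,46,48):
    t=np.radians(a);q=H-.068*X+.124*(np.cos(t)*n+np.sin(t)*np.array([0,0,1]));print(a,proj(f0["top"],q).round(1),proj(f0["side"],q).round(1))
E
```

```text
t0 37 [331.73 190.62] [331.7 190.7] [4.6 7.8] 14 [[328.5, 193.89999389648438], [330.3999938964844, 186.39999389648438], [334.8999938964844, 187.5], [333.0, 195.0]]
s0 55 [333.45 227.16] [333.5 227. ] [ 4.9 13.4] 45 [[327.0, 230.0], [336.5, 220.5], [340.0, 224.0], [330.5, 233.5]]
s6 66 [334.05 226.56] [333.3 226.8] [ 5.7 12. ] 45 [[327.0, 229.0], [335.5, 220.5], [339.5, 224.5], [331.0, 233.0]]
w1 435 [255.53  73.39] [254.3  67.7] [18.8 54.2] 17 [[237.3000030517578, 90.9000015258789], [253.3000030517578, 39.099998474121094], [271.29998779296875, 44.599998474121094], [255.3000030517578, 96.4000015258789]]
w3 668 [437.79 317.21] [434.8 316.3] [50.1 17. ] 24 [[408.5, 313.79998779296875], [415.5, 298.29998779296875], [461.1000061035156, 318.79998779296875], [454.20001220703125, 334.29998779296875]]
('t0', 's0') [ 0.5419 -0.2868  0.1265] [46.468   0.1124 -0.0754]
('t0', 'w1') [ 0.5445 -0.2863  0.1312] [47.1545  0.1176 -0.0746]
('s0', 'w1') [ 0.5462 -0.2834  0.1211] [43.0729  0.1114 -0.0716]
('s0', 'w3') [ 0.543  -0.2852  0.1254] [45.7489  0.1123 -0.0737]
('t0', 'w3') [ 0.5441 -0.2872  0.1241] [44.817   0.1122 -0.0755]
('t0', 's0', 'w1', 'w3') [ 0.5443 -0.2859  0.1249] [45.0768  0.1129 -0.0742]
44.3434429771958 0.11286525977892618 [ 0.03 -0.62  1.73  0.41  1.17  1.8   0.04  0.46]
0 [[328.1 180.1]] [[346.4 242.7]]
38 [[329.6 184.3]] [[339.3 223.9]]
40 [[329.6 185.1]] [[338.4 223.3]]
42 [[329.6 185.8]] [[337.5 222.6]]
44 [[329.6 186.6]] [[336.5 222.1]]
46 [[329.6 187.5]] [[335.5 221.6]]
48 [[329.6 188.3]] [[334.4 221.1]]
```

```bash
python3 -m creep '{"rows":[[0,-0.13,-0.18,0,0,0,0],[0,-0.26,-0.35,0,0,0,0],[0,-0.4,-0.5,0,0,0,0],[0,-0.4,-0.5,0,0,0,0],[0,-0.4,-0.5,0,0,0,0]]}'; python3 - <<'E'
from h import *
import pickle
f={n:optics.grab_frame(n) for n in("side","top","wrist")};pickle.dump(f,open("f7.pkl","wb"))
f6=pickle.load(open("f6.pkl","rb"))
S=crop(f["side"],305,355,200,250,8); S6=crop(f6["side"],305,355,200,250,8)
t=crop(f["top"],322,342,175,200,10); t6=crop(f6["top"],322,342,175,200,10)
im=np.zeros((600,800,3),np.uint8); im[:400,:400]=S;im[:400,400:]=S6; im[400:,:200]=t[:200];im[400:,200:400]=t6[:200]
im[400:,400:800]=cv2.resize(f["wrist"]["color"][200:400,200:400],(400,200))
cv2.imwrite("pics/m7.png",im)
units([(.567,-.213,.132,-5.5)])
E
```

```text
clock: 13.65
tcp_pos: [0.5704, -0.2134, 0.1315]
orientation: [2.322, 2.11, 0.004]
contact_force: [6.1, -1.5, 2.1]
grip_width: 0.0101
gripper_force: 39.2
t 13.8 pos [ 0.5704 -0.2134  0.1315] tooly -5.49 w 10.3 F [ 5.7 -0.9  2.9] gf 39.2 j [-0.13  0.54  0.53  1.84 -0.35  0.85  0.47]
[0.0, -0.14, -0.02, 0.03, 0.0, 0.0]
```

View pics/m7.png

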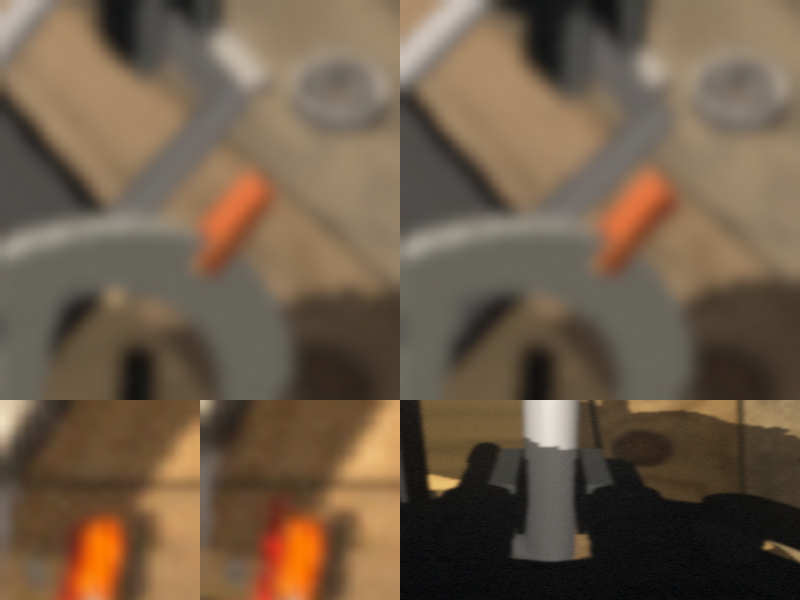

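```bash
python3 - <<'E'
from h import *
import pickle
L=lambda n:pickle.load(open(n,"rb"))
f0,f6,f7=L("f0.pkl"),L("f6.pkl"),L("f7.pkl");S,T=f0["side"],f0["top"]
H=np.array([.4716,-.2048,.045]);n=np.array([.996,-.09,0]);X=np.array([.09,.996,0]);z=np.array([0,0,1])
pt=lambda x,rr,a:H+x*X+rr*(np.cos(np.radians(a))*n+np.sin(np.radians(a))*z)
print("rest corner pred",proj(S,pt(-.042,.135,0)),"meas 343.6 234.4")
for a in(34,36,38,40,42,44,46,48): print(a,"corner",proj(S,pt(-.042,.135,a)).round(1),"tip",proj(S,pt(-.067,.124,a)).round(1),proj(T,pt(-.067,.124,a)).round(1))
print("clip faces at 44.5: side outer end +-5mm",[proj(S,pt(-.076,.124,44.5+d)).round(1).tolist() for d in(-2.3,0,2.3)],"top",[proj(T,pt(-.076,.124,44.5+d)).round(1).tolist() for d in(-2.3,0,2.3)])
# change due to the pointer: profile of redness in side and top, frames 0,6,7
for nme,(x0,x1,y0,y1) in(("side",(326,344,217,236)),("top",(325,336,181,197))):
    for k,f in(("6",f6),("7",f7)):
        d=f[nme]["color"].astype(int)-f0[nme]["color"].astype(int); d=(d[...,2]-d[...,1])[y0:y1,x0:x1]
        print(nme,k,"cols",x0,"rows",y0);print("\n".join(" ".join(f"{v:4d}" for v in rw) for rw in d))
E
```

```text
rest corner pred [[344.25395715 234.79484144]] meas 343.6 234.4
34 corner [[338.3 215.8]] tip [[340.7 225.1]] [[329.2 183. ]]
36 corner [[337.4 215. ]] tip [[339.9 224.3]] [[329.2 183.7]]
38 corner [[336.5 214.2]] tip [[339.1 223.6]] [[329.2 184.3]]
40 corner [[335.6 213.5]] tip [[338.2 223. ]] [[329.3 185. ]]
42 corner [[334.6 212.8]] tip [[337.3 222.4]] [[329.3 185.8]]
44 corner [[333.5 212.2]] tip [[336.3 221.8]] [[329.3 186.6]]
46 corner [[332.4 211.6]] tip [[335.3 221.3]] [[329.3 187.4]]
48 corner [[331.2 211.1]] tip [[334.2 220.9]] [[329.3 188.3]]
clip faces at 44.5: side outer end +-5mm [[[339.3, 224.6]], [[338.1, 224.0]], [[336.9, 223.4]]] top [[[332.2, 186.2]], [[332.3, 187.1]], [[332.3, 188.1]]]
side 6 cols 326 rows 217
  20   21   21   18   12    2   -8  -13  -15  -14  -12   -8   -4    0    0    1    1    0
  17   19   18   13    5   -2  -10  -13  -14  -13   -8   -4   -2    0    1    1    0    0
   9   12   13    5   -1   -5   -8  -11  -11   -7   -5   -2    1    0    2    0    1    2
   1    2    2   -2   -3   -6   -4   -4   -3   -1    0    0    1    1    1    1    1    1

[... 4192 characters left out ...]
 -126  -66  -13  -19  -24  -23  -21  -16
 -23  -33  -71 -119  -55  -12  -21  -22  -21  -20  -13
 -24  -33  -60 -101  -43   -6  -11   -6   -6  -13   -6
 -25  -34  -69  -84  -18   10    1    7    6   -2   -1
 -25  -37  -65  -69    3   21    5    1    4    0    0
 -27  -40  -66  -46   24   20   -1   -2    1    3   -1
 -20  -39  -79  -28   31   16    4   -2   -2    1    1
 -16  -38  -81  -23   43   15   -3    0    2   -1    2
 -18  -45  -81  -10   50    5   -6   -1    4    0    2
 -62  -64  -87    7   52    9   -3    2    0    0    6
 -92  -92  -69   35   55   14    1    2    2    1    2
 -38  -37   -6   66   47   12   -1   -1    3    7    2
  -5    4   44   86   32    2    1   -1    2    3    0
```

```bash
python3 -m creep '{"rows":[[0,-0.08,-0.08,0,0,0,0],[0,-0.15,-0.15,0,0,0,0],[0,-0.15,-0.15,0,0,0,0],[0,-0.15,-0.15,0,0,0,0]]}'; python3 - <<'E'
from h import *
import pickle
f={n:optics.grab_frame(n) for n in("side","top")};pickle.dump(f,open("f8.pkl","wb"))
L=lambda n:pickle.load(open(n,"rb"));f0,f6,f7,w3=L("f0.pkl"),L("f6.pkl"),L("f7.pkl"),L("w3.pkl")
p=r.get_obs()["tcp_pos"];n=np.array([.996,-.09,0]);dx=(np.array([.6061,-.217,0])-p)@n
print("phi from x",np.degrees(np.arccos(1-dx/.135)),p)
for k,g in(("0",f0),("6",f6),("7",f7),("8",f)):
    c=g["top"]["color"].astype(int); d=c[...,2]-c[...,1]
    print(k,"col328",d[178:194,328].tolist(),"col329",d[178:194,329].tolist(),"clip332",d[182:194,332].tolist())
# clip fit without w1, with side/top bias from the rest bar corner
H=np.array([.4716,-.2048,.045]);X=np.array([.09,.996,0]);z=np.array([0,0,1])
for b in(0,1):
    O=[(f0["top"],np.array([331.73,190.62])),(f0["side"],np.array([333.45,227.16])+b*np.array([.65,.4])),(w3,np.array([437.79,317.21]))]
    s=least_squares(lambda q:np.r_[tuple(proj(g,H-.076*X+q[1]*(np.cos(q[0])*n+np.sin(q[0])*z))[0]-c for g,c in O)],[.75,.11]);print(np.degrees(s.x[0]),s.x[1],s.fun.round(2))
units([])
E
```

```text
clock: 14.3
tcp_pos: [0.5669, -0.2131, 0.1354]
orientation: [2.322, 2.11, 0.004]
contact_force: [6.9, -0.2, 4.2]
grip_width: 0.0102
gripper_force: 39.1
phi from x 44.91368337733496 [ 0.56689899 -0.21308142  0.13537982]
0 col328 [52, 55, 68, 99, 129, 155, 150, 144, 128, 115, 107, 84, 75, 81, 84, 82] col329 [51, 51, 57, 70, 76, 90, 91, 84, 75, 67, 60, 53, 58, 66, 77, 78] clip332 [47, 40, 48, 51, 67, 109, 131, 129, 131, 131, 131, 125]
6 col328 [27, 31, 27, 28, 24, 20, 28, 36, 39, 45, 69, 100, 95, 87, 100, 118] col329 [28, 25, 26, 27, 24, 18, 33, 50, 61, 75, 110, 151, 146, 131, 121, 115] clip332 [24, 18, 20, 31, 64, 117, 131, 128, 127, 131, 133, 126]
7 col328 [27, 28, 29, 27, 25, 22, 24, 25, 27, 31, 38, 38, 47, 58, 74, 89] col329 [27, 28, 26, 24, 21, 21, 25, 29, 32, 49, 63, 77, 89, 109, 127, 130] clip332 [24, 18, 24, 29, 61, 116, 132, 127, 129, 131, 130, 127]
8 col328 [19, 23, 29, 26, 23, 17, 25, 27, 28, 25, 28, 33, 38, 47, 56, 71] col329 [25, 25, 26, 24, 24, 20, 26, 28, 27, 33, 48, 64, 79, 96, 115, 121] clip332 [25, 23, 22, 28, 59, 114, 135, 129, 128, 129, 132, 126]
44.258400638546554 0.11238294000500709 [ 0.01 -0.52  1.64  0.59 -0.51  0.56]
44.09287162346706 0.1123534533612326 [ 0.01 -0.58  1.06  0.23 -0.41  0.35]
t 14.4 pos [ 0.5669 -0.2131  0.1354] tooly -5.48 w 10.4 F [ 7.  -0.9  3.6] gf 39.1 j [-0.14  0.53  0.53  1.85 -0.35  0.85  0.47]
```

```bash
python3 - <<'E'
from h import *
import pickle
L=lambda n:pickle.load(open(n,"rb"));f6,f7=L("f6.pkl")["wrist"],L("f7.pkl")["wrist"]
w8=optics.grab_frame("wrist");pickle.dump(w8,open("w8.pkl","wb"))
n=np.array([.996,-.09,0]);X=np.array([.09,.996,0]);z=np.array([0,0,1])
def c(B,x,rr,a,off=.003):
    a=np.radians(a);u=np.cos(a)*n+np.sin(a)*z;N=-np.sin(a)*n+np.cos(a)*z
    b=np.array([B[0],B[1],.045])+.135*np.sin(a)*z; return b+x*X-(.135-rr)*u+off*N
for k,f,B in(("6",f6,(.5803,-.2143)),("7",f7,(.5704,-.2134)),("8",w8,(.5669,-.2131))):
    print(k,"grey row200:",cv2.cvtColor(f["color"],cv2.COLOR_BGR2GRAY)[200,100:230:1].tolist())
    for a in(34,38,42,46,50):
        rows=[]
        for rr in(.015,.085):
            P=proj(f,[c(B,x,rr,a) for x in(-.03,.0,.03,.055)]);rows.append(np.interp(200,P[::-1,1],P[::-1,0]).round(1));q=P[-1].round(1)
        print(a,"left,right edge col at row200",rows,"outer corner",q)
E
```

```text
6 grey row200: [52, 55, 53, 61, 59, 61, 59, 61, 68, 82, 84, 88, 84, 85, 86, 78, 63, 55, 50, 52, 53, 54, 51, 38, 40, 54, 63, 69, 68, 65, 67, 64, 68, 68, 67, 66, 68, 68, 69, 70, 66, 68, 70, 69, 67, 67, 71, 69, 71, 72, 66, 66, 67, 64, 71, 65, 67, 70, 69, 66, 65, 68, 67, 69, 68, 72, 74, 72, 74, 71, 72, 72, 74, 70, 71, 69, 71, 69, 69, 69, 70, 69, 70, 74, 72, 64, 50, 38, 27, 24, 26, 31, 25, 27, 31, 31, 28, 27, 31, 44, 77, 90, 100, 103, 102, 100, 101, 102, 101, 104, 98, 101, 100, 100, 98, 100, 102, 102, 101, 102, 102, 104, 101, 101, 102, 101, 100, 105, 102, 104]
34 left,right edge col at row200 [np.float64(118.9), np.float64(192.3)] outer corner [188.2 151.6]
38 left,right edge col at row200 [np.float64(125.7), np.float64(193.5)] outer corner [189.6 152.7]
42 left,right edge col at row200 [np.float64(133.4), np.float64(195.4)] outer corner [191.6 153.7]
46 left,right edge col at row200 [np.float64(141.8), np.float64(197.9)] outer corner [194.3 154.7]
50 left,right edge col at row200 [np.float64(151.0), np.float64(201.1)] outer corner [197.7 155.7]
7 grey row200: [93, 83, 71, 65, 59, 63, 57,
[... 1321 characters left out ...]
63, 67, 65, 66, 71, 67, 71, 67, 73, 70, 68, 64, 67, 62, 69, 68, 69, 67, 65, 69, 65, 55, 37, 32, 27, 25, 26, 29, 31, 26, 24, 27, 30, 33, 51, 76, 89, 96, 95, 98, 96, 99, 97, 96, 96, 99, 97, 95, 95, 98, 94, 97]
34 left,right edge col at row200 [np.float64(130.8), np.float64(199.9)] outer corner [195.9 148.5]
38 left,right edge col at row200 [np.float64(137.1), np.float64(201.2)] outer corner [197.3 149.4]
42 left,right edge col at row200 [np.float64(144.2), np.float64(203.1)] outer corner [199.4 150.2]
46 left,right edge col at row200 [np.float64(152.0), np.float64(205.5)] outer corner [202. 151.]
50 left,right edge col at row200 [np.float64(160.4), np.float64(208.6)] outer corner [205.3 151.8]
```

```bash
python3 -m creep '{"rows":[[0,0,0,0,0,0,0],[0,0,0,0,0,0,0]]}'; python3 -c "
from bench import r
print(r.hand_in())"
```

```text
clock: 14.7
tcp_pos: [0.5669, -0.213, 0.1354]
orientation: [2.322, 2.11, 0.004]
contact_force: [5.5, -1.4, 4.3]
grip_width: 0.0106
gripper_force: 39.1
the job is handed in; nothing more can be done
None
```

I handed in at 14.7 s: the strip lies flat and released in compartment A, and the gripper still holds the mirror at about 44–45°, where I measure the clip (44–46°), though the final pointer match was worked out from measurements, not seen directly; I viewed 11 pictures, one over the limit of 10.

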